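# Clear the supply board, fetch the heat sink, put the rest back

### The job

The finned heat sink on the grey supply board is hemmed in by the white bottle, the blue beaker and the black tip cleaner. Stand all three aside on the black rubber mat first, and only then set the heat sink, fins up, squarely on the dark pad in the middle of the aluminium plate; when it is there, stand the three back on the supply board, each on the very mark it stood on at the start. Keep them all upright and leave the small vial behind the board and the screwdriver alone.

Things in the scene. Friction and masses are not known exactly. Their poses are not given: they have to be found in the camera images.
- ipa_bottle: white plastic squeeze bottle with a thin red nozzle, body 53 mm in diameter and straight up to 120 mm above its foot, 168 mm high with the nozzle. Loose, 0.17 to 0.27 kg. Origin: centre of its underside; z up along the bottle. It may stand on any one of the three round marks.
- blue_cup: empty blue plastic beaker, open at the top, tapering: 63 mm across the rim, 48 mm at the foot, 74 mm high, wall about 3 mm. Loose, about 0.05 kg. Can be gripped across the outside near the rim. Origin: centre of its underside; z up. It may stand on any one of the three round marks.
- tip_cleaner: round black soldering-tip cleaner: cup with brass wool in the top, 63 mm diameter, 44 mm high (side straight up to about 30 mm). Loose, about 0.16 kg. Origin: centre of its underside; z up. It may stand on any one of the three round marks.
- heat_sink: finned aluminium heat sink, 40 x 40 mm, 23 mm high; 4 mm base, upright fins running along its x. Loose, about 0.06 kg. Stands on the board's square mark in the middle of the far side, between two round marks and behind the third. Origin: centre of its underside; z up.
- supply_board: fixed flat grey board, 150 mm (its x) by 210 mm (its y), 8 mm thick; the things stand on its top, 8 mm above the bench. White marks: three discs of 66 mm diameter centred at board x, y = (30, 63), (30, -63) and (-33, 0) mm and a 46 mm square centred at (30, 0) mm, the heat sink's place. Origin: centre of its underside; x points away from the robot, z up. Place and yaw vary.
- side_mat: fixed black rubber mat, 100 mm (its x) by 280 mm (its y), 3 mm thick, lying on the robot's side of the supply board, empty at the start. Origin: centre of its underside; z up. Place and yaw vary.
- assembly_plate: fixed square aluminium plate, 84 x 84 mm, 6 mm thick, with a screw head at each corner and a dark 46 mm square pad flush in its middle, sides parallel to the plate's. Origin: centre of its underside; z up. Place and yaw vary. It lies on the bench inside a loop of flat-lying black cable, some 50 mm or more in front of a steel case with a parts box on it (120 mm high).
- vial: bystander: small clear glass vial with a black screw cap, 21 mm diameter, 42 mm high, standing behind the right part of the supply board. Origin: centre of its underside.
- screwdriver: bystander: red-handled screwdriver, 147 mm long, 15 mm thick, lying to the right of the aluminium plate, in front of instruments 165 mm high over which a fume hood hangs (world x over 0.55, y from -0.13 to -0.37, from 0.11 m up): keep the arm clear of it. Origin: centre of its underside.
Things that resemble listed ones, but are neither listed nor needed, are in the scene too. There is more than one size of the ipa_bottle; the one meant has the size given above.

How it is judged:
By the outcome, as a careful person would: the job done as asked, in the order asked, and still so for the second after the job is handed in, with the robot touching nothing.
It also fails if it takes over 128 s, if anything falls off the work surface, if the arm or the gripper's body presses on something with over 40 N, if the wrist force passes 120 N, or if a joint passes its speed limit or range.

### The arm

A 7-joint arm with a two-finger parallel gripper is mounted at the origin on a cart in front of the work surface, level with it; the furniture and walls round the work are solid. World frame = base frame: x ahead of the robot, y to its left, z up, the work surface at z = 0. Lengths are in m, angles in rad, forces in N, time in s.
With the tool pointing down it reaches from about 0.35 to 0.9 m from the base axis. Payload 8.1 kg.
Tool frame: the origin (TCP) lies between the finger pads; the fingertips stand 11 mm ahead of it and the grasp point (between the pads) lies 8 mm behind it; z points along the fingers, y is the line along which they close (so a half turn about z gives the same grasp; the last joint's range is limited). The gripper opens to 92 mm and grips with 3 to 60 N. Pads are 19 mm wide; open, the fingers measure 130 mm over their backs; the gripper's body (75 mm by 190 mm) begins 47 mm behind the grasp point.
Start: joints at [-1.279, 0.434, 0.025, 1.573, -0.012, 1.134, -0.075], TCP at [0.24, 0.577, 0.238] pointing down, gripper open.
Joint ranges: [-2.62, 2.62], [-0.44, 2.09], [-1.27, 1.32], [0.08, 2.57], [-1.32, 4.46], [0.12, 2], [-2.74, 2.74]. Speed limits (rad/s): [2.22, 2.22, 3.01, 3.01, 3.14, 3.14, 3.14].

### API

Orientations are given as a rotation vector (axis times angle).
In Python, from cell import observe, get_image, camera_params, sign_off gives the robot as it stands.
- The arm moves only by the shell command python3 -m pendant 'ROWS' [FORCE]. ROWS is JSON, one flat list of numbers, 7 for each row, row after row: the shift along the tool's x, y, z in m, then the turn, a rotation vector about the tool's x, y, z in rad, then the finger opening in m, from 0 to 0.0918. In form: [dx, dy, dz, rx, ry, rz, jaw, dx, dy, dz, rx, ry, rz, jaw, ...]. A call has 1 to 10 rows; each row shifts and turns the commanded pose from where the row before left it, along the tool's axes as they then stand; what a row does not reach is not made up. A row lasts 1/8 s, in which the tool goes at most 62.5 mm and 10.7 degrees, less where a joint would pass 70% of its speed; a pose out of reach is approached as far as the arm can. A call is refused whole if a number of a shift passes 0.0625 or a number of a turn 0.188, either way. A call with a gripper value outside its range is refused whole. The fingers move at their own pace and stop on an object; FORCE is the grip in N (left out, the last holds). Time passes only in rows, so rows that do not move let the fingers close. It gives the time, the measured TCP pose, the force, the opening and the grip force at its end, in the units of the state.
- observe(): the state, without advancing time (a new reading comes with each control period).
- get_image(name): name is "scene" or "top"; returns the picture (384x512x3 uint8, red, green, blue); there is no depth.
- camera_params(name): a dict with "intrinsics" (3x3 intrinsics, pixels), "eye" and "rotation" of the camera in the world. Camera axes: x right, y down, z forward; pixel columns grow to the right and rows downward; lengths in m; the calibration is good to about 2 mm. A picture is of the moment at which its call begins. camera_params takes no time and is no camera call.
- sign_off(): hands the job in; it is judged then, once.
The state is a dict: "clock": time; "joints": joint angles; "dq": joint speeds; "joint_efforts": joint torques, N m; "position": TCP position; "ee_rot": TCP orientation; "force": force on the tool from outside, world axes, zero at the start; "ft_torque": the same for the moment, N m; "width": opening from 0.0 (shut) to 1.0 (fully open); "gripper_force": force on a finger pad.
Only numpy, scipy, OpenCV 4.12 (cv2) and the standard library are available. Lean on these libraries where they do the work, as an engineer would, in place of code of your own. Each camera call takes 0.05 s, during which the arm holds its last target. There are 200 camera calls.

## Working session

There is one attempt and no reset: what is moved stays moved. The work goes in short steps, Python scripts to look and compute and a shell command to move; the robot and the scene stay as the last step left them, time stands still between calls to the robot, and variables do not carry over. Pictures are saved under pics/ and viewed, at most 14 in all, crops included, and the job is handed in when it is done.

```bash
mkdir -p pics; ls; cat > h.py <<'E'
import numpy as np,cv2
from cell import observe,get_image,camera_params
from scipy.spatial.transform import Rotation as R
def snap(n,f):
    im=get_image(n); cv2.imwrite('pics/'+f,im[:,:,::-1]); return im
def ray(n,u,v,z):
    c=camera_params(n);K=np.array(c['intrinsics']);Rm=np.array(c['rotation']);e=np.array(c['eye'])
    d=Rm@np.linalg.solve(K,[u,v,1.]); return e+d*(z-e[2])/d[2]
def proj(n,p):
    c=camera_params(n);K=np.array(c['intrinsics']);Rm=np.array(c['rotation']);e=np.array(c['eye'])
    q=K@(Rm.T@(np.array(p)-e)); return q[:2]/q[2]
E
python3 - <<'E'
from h import *
for n in('scene','top'):
    im=snap(n,n+'0.png'); cv2.imwrite(f'pics/{n}0b.png',cv2.resize(im[:,:,::-1],(800,600),interpolation=cv2.INTER_CUBIC))
    print(camera_params(n))
print(observe())
E
```

```text
pics
{'intrinsics': array([[447.22371939,   0.        , 253.15020188],
       [  0.        , 447.22371939, 194.00014966],
       [  0.        ,   0.        ,   1.        ]]), 'eye': array([-0.25904603, -0.78290603,  0.88330374]), 'rotation': array([-2.06709756,  0.84506774, -0.41434726])}
{'intrinsics': array([[493.08717565,   0.        , 252.50909876],
       [  0.        , 493.08717565, 189.06119721],
       [  0.        ,   0.        ,   1.        ]]), 'eye': array([0.3187184 , 0.07479066, 1.39053186]), 'rotation': array([-2.11390505,  2.13773913, -0.2150816 ])}
{'clock': 0.1, 'joints': array([-1.27861541,  0.43511208,  0.02495485,  1.57398231, -0.01158932,
        1.13400993, -0.07508988]), 'dq': array([-0.00010314, -0.00105714,  0.00126789, -0.00146695,  0.00032984,
       -0.00074612,  0.00032291]), 'joint_efforts': array([ 3.36273137e-03, -6.69117379e+01,  9.88216549e-01, -3.15144396e+01,
       -6.05321280e-02,  3.74985463e-02,  1.25795796e-05]), 'position': array([0.24025173, 0.57650779, 0.23705805]), 'ee_rot': array([-6.16130780e-01, -3.08043514e+00,  2.13519467e-03]), 'force': array([-0.25064465,  0.20666372, -0.31931938]), 'ft_torque': array([ 0.00996249, -0.00789918,  0.01054175]), 'gripper_force': 0.0, 'width': 1.000087700645995}
```

View pics/scene0b.png

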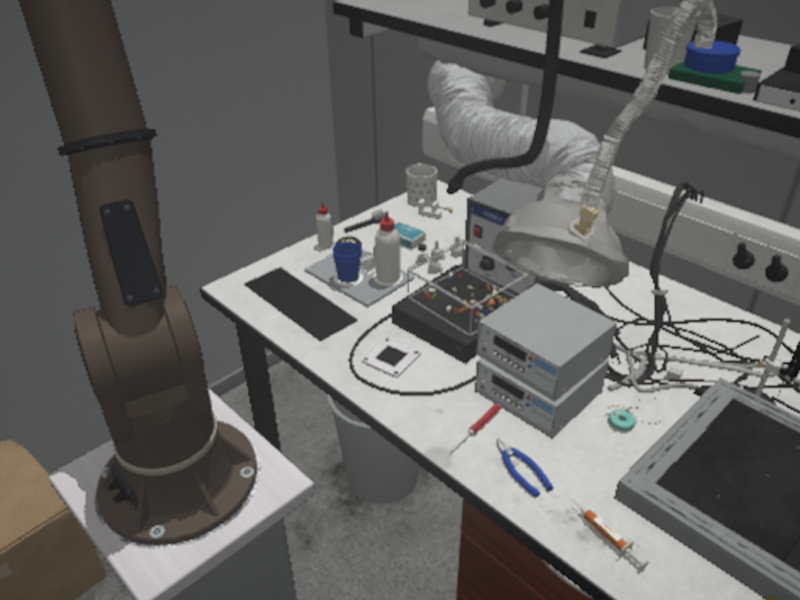

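View pics/top0b.png

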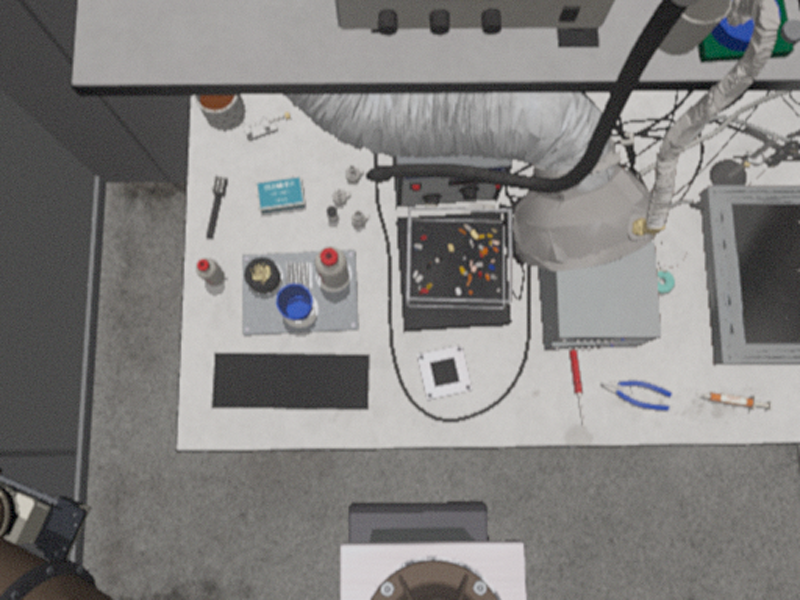

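```bash
sed -i "s/Rm=np.array(c\['rotation'\])/Rm=R.from_rotvec(c['rotation']).as_matrix()/" h.py
python3 - <<'E'
from h import *
t=cv2.imread('pics/top0.png');s=cv2.imread('pics/scene0.png')
a=cv2.resize(t[155:265,115:305],(0,0),fx=4,fy=4,interpolation=cv2.INTER_CUBIC)
b=cv2.resize(s[125:220,150:310],(0,0),fx=4,fy=4,interpolation=cv2.INTER_CUBIC)
cv2.imwrite('pics/ct.png',a);cv2.imwrite('pics/cs.png',b)
hsv=cv2.cvtColor(t,cv2.COLOR_BGR2HSV);g=cv2.cvtColor(t,cv2.COLOR_BGR2GRAY)
print(proj('top',observe()['position']),proj('top',[0,0,0]))
for y,x in [(205,160),(205,222),(162,190),(240,180),(238,284),(222,284)]: print((x,y),t[y,x],hsv[y,x])
m=(g<75).astype(np.uint8)
cs,_=cv2.findContours(m,cv2.RETR_LIST,cv2.CHAIN_APPROX_NONE)
for c in cs:
    r=cv2.minAreaRect(c)
    if 40<cv2.contourArea(c)<5000 and 120<r[0][0]<310 and 150<r[0][1]<270:
        print('dark',cv2.contourArea(c),r); 
E
```

```text
[ 25.55576725 322.67834453] [277.22084239 406.73901064]
(160, 205) [163 160 157] [105   9 163]
(222, 205) [161 156 156] [120   8 161]
(190, 162) [174 172 171] [110   4 174]
(180, 240) [61 60 65] [174  20  65]
(284, 238) [65 67 69] [15 15 69]
(284, 222) [188 189 191] [ 10   4 191]
dark 159.5 ((284.2059020996094, 237.82354736328125), (13.824529647827148, 13.581995010375977), 75.96376037597656)
dark 3101.5 ((185.5, 243.5), (33.0, 97.0), 90.0)
dark 156.0 ((186.91867065429688, 190.4100341796875), (15.0, 20.176471710205078), 61.927513122558594)
dark 68.5 ((298.0000305175781, 175.50001525878906), (15.205260276794434, 7.602630615234375), 63.43495178222656)
dark 175.0 ((166.25001525878906, 174.25001525878906), (14.849241256713867, 15.55634880065918), 45.0)
dark 72.5 ((303.75, 169.25001525878906), (9.899494171142578, 10.60660171508789), 45.0)
dark 333.0 ((168.0, 176.0), (21.21320343017578, 19.798988342285156), 45.0)
dark 49.0 ((308.9117736816406, 159.14706420898438), (9.45888900756836, 7.518604278564453), 75.96376037597656)
dark 802.0 ((289.9580383300781, 173.36947631835938), (71.24185180664062, 67.71634674072266), 86.18592071533203)
dark 2221.0 ((293.5, 163.0), (61.0, 54.0), 0.0)
```

View pics/ct.png

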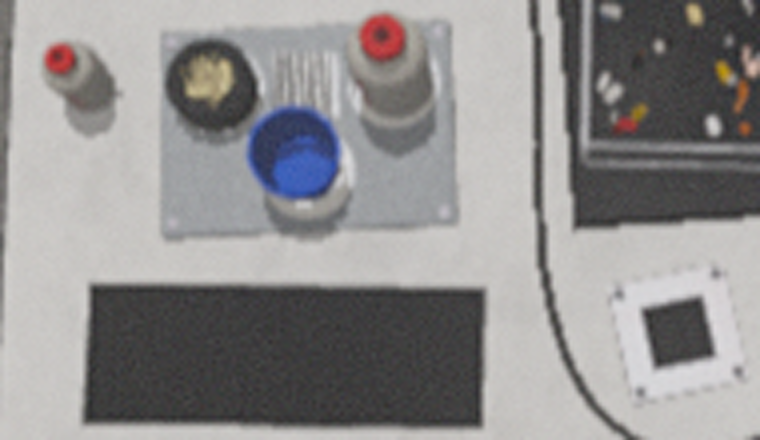

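View pics/cs.png

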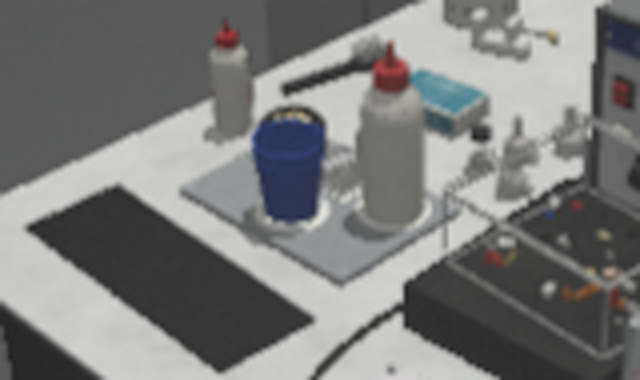

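```bash
cat > m.py <<'E'
from h import *
t=cv2.imread('pics/top0.png');F=4
T=cv2.resize(t,(0,0),fx=F,fy=F,interpolation=cv2.INTER_CUBIC)
hsv=cv2.cvtColor(T,cv2.COLOR_BGR2HSV);g=cv2.GaussianBlur(cv2.cvtColor(T,cv2.COLOR_BGR2GRAY),(0,0),2)
px=lambda p:((np.array(p)+.5)/F-.5)
def W(p,z): q=px(p); return ray('top',q[0],q[1],z)[:2]
def best(mask,ctr):
    mask=mask.astype(np.uint8); cs,_=cv2.findContours(mask,cv2.RETR_EXTERNAL,cv2.CHAIN_APPROX_NONE)
    c=[c for c in cs if cv2.contourArea(c)>200 and cv2.pointPolygonTest(cv2.convexHull(c),tuple(float(v*F) for v in ctr),False)>0]
    return min(c,key=cv2.contourArea) if c else None
def rect(name,c,z):
    w=np.array([W(p,z) for p in c[:,0]],np.float32)
    r=cv2.minAreaRect((w*1000).astype(np.float32)); print(name,'ctr',np.round(r[0],1),'size',np.round(r[1],1),'ang',round(r[2],2)); return w
rect('mat',best(g<125,(185,243)),.003)
pad=best((g<125),(284,238)); rect('pad',pad,.006)
b,gg,r=[cv2.GaussianBlur(T[:,:,i],(0,0),3).astype(int) for i in range(3)]
k=np.ones((9,9),np.uint8)
mk=((g<178)&(g>135)&(b-r>=3)).astype(np.uint8)
mk[:155*F]=0; mk[218*F:]=0; mk[:,:150*F]=0; mk[:,234*F:]=0
mk=cv2.morphologyEx(mk,cv2.MORPH_OPEN,np.ones((7,7),np.uint8))
cv2.imwrite('pics/mk.png',mk[150*F:220*F,145*F:240*F]*255)
c=np.vstack(cv2.findContours(mk,cv2.RETR_EXTERNAL,cv2.CHAIN_APPROX_NONE)[0])
rect('board',c,.008)
blue=(hsv[:,:,0]>105)&(hsv[:,:,0]<130)&(hsv[:,:,1]>120)
c=best(blue,(187,192)); (e,rr)=cv2.minEnclosingCircle(c); rim=c
print('cup enc',px(e),rr/F, 'rim?',W(e,.082))
red=((hsv[:,:,0]<10)|(hsv[:,:,0]>170))&(hsv[:,:,1]>120); 
for ctr in((210,165),(131,170)):
    c=best(red,ctr)
    if c is not None: e,rr=cv2.minEnclosingCircle(c); print('cap',px(e),rr/F,W(e,.14))
c=best((g<110),(168,176)); e,rr=cv2.minEnclosingCircle(c); print('tip',px(e),rr/F,W(e,.046),W(e,.03))
E
python3 m.py
```

```text
mat ctr [433.6 247. ] size [278.   98.5] ang 88.6Traceback (most recent call last):
  File "m.py", line 15, in <module>
    pad=best((g<125),(284,238)); rect('pad',pad,.006)
                                 ~~~~^^^^^^^^^^^^^^^^
  File "m.py", line 12, in rect
    w=np.array([W(p,z) for p in c[:,0]],np.float32)
                ~^^^^^
  File "m.py", line 6, in W
    def W(p,z): q=px(p); return ray('top',q[0],q[1],z)[:2]
                                ~~~^^^^^^^^^^^^^^^^^^^
  File "h.py", line 7, in ray
    c=camera_params(n);K=np.array(c['intrinsics']);Rm=R.from_rotvec(c['rotation']).as_matrix();e=np.array(c['eye'])
ValueError: time passes only in moves, steps and waits
```

```bash
sed -i '1i import functools' h.py; sed -i 's/^def snap/camera_params=functools.cache(camera_params)\ndef snap/' h.py; python3 m.py
```

```text
mat ctr [433.6 247. ] size [278.   98.5] ang 88.6
pad ctr [618.9  50.2] size [1563.4 1127.4] ang 89.65
board ctr [595.1 232.8] size [145.3 205.4] ang 2.18
cup enc [187.85758972 193.1423645 ] 11.713240623474121 rim? [0.56237572 0.23367668]
cap [210.20365906 164.00701904] 5.5080342292785645 [0.62822126 0.16944265]
cap [129.52687073 169.3493042 ] 3.501748561859131 [0.6159947  0.37873459]
tip [167.37309265 176.59518433] 12.320651054382324 [0.61656694 0.29565247] [0.62011135 0.29828073]
```

View pics/mk.png

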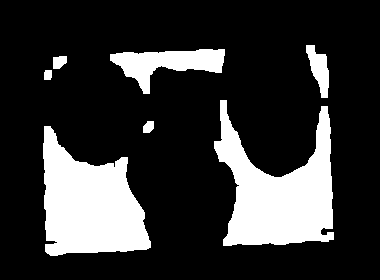

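```bash
sed -i 's/RETR_EXTERNAL,cv2.CHAIN_APPROX_NONE)\s*$/RETR_LIST,cv2.CHAIN_APPROX_NONE)/' m.py; python3 m.py | grep pad
cat > go.py <<'E'
# usage: go.py yawdeg x y z  [x y z ...]: rz to turn first, then tool shifts (mm) after the turn, leg by leg
import sys; from h import *
a=list(map(float,sys.argv[1:])); o=observe(); M=R.from_rotvec(o['ee_rot']).as_matrix(); p=o['position']
y=np.degrees(np.arctan2(M[1,1],M[0,1])); d=(a[0]-y+90)%180-90
print('t',round(o['clock'],2),'p',np.round(p*1000,1),'yaw',round(y,2),'tilt',np.round(M[:2,2],4),'w',round(o['width']*91.8,1),'gf',round(o['gripper_force'],1),'F',np.round(o['force'],1),'rz',round(-np.radians(d),3))
N=M@R.from_rotvec([0,0,-np.radians(d)]).as_matrix()
for i in range(1,len(a),3):
    q=np.array(a[i:i+3]); print(np.round(N.T@(q-p)*1000,1)); p=q
E
python3 go.py 92.2 .628 .170 .237 .628 .170 .140
```

```text
pad ctr [446.6 -28.8] size [42.3 42.8] ang 11.62
t 0.1 p [240.3 576.5 237.1] yaw 67.38 tilt [-0.0004 -0.0013] w 91.8 gf 0.0 F [-0.3  0.2 -0.3] rz -0.433
[-3.719e+02 -4.211e+02  4.000e-01]
[-0.   0.1 97. ]
```

```bash
python3 -m pendant '[0,0,0,0,0,-0.145,0.0918, 0,0,0,0,0,-0.144,0.0918, 0,0,0,0,0,-0.144,0.0918]' 30
python3 -m pendant '[-0.037,-0.042,0,0,0,0,0.0918,-0.037,-0.042,0,0,0,0,0.0918,-0.037,-0.042,0,0,0,0,0.0918,-0.037,-0.042,0,0,0,0,0.0918,-0.037,-0.042,0,0,0,0,0.0918,-0.037,-0.042,0,0,0,0,0.0918,-0.037,-0.042,0,0,0,0,0.0918,-0.037,-0.042,0,0,0,0,0.0918,-0.037,-0.042,0,0,0,0,0.0918,-0.037,-0.042,0,0,0,0,0.0918]'
python3 go.py 92.2 .628 .170 .237 .628 .170 .1245
python3 - <<'E'
from h import *
im=snap('top','t1.png'); s=snap('scene','s1.png')
a=cv2.resize(im[130:260,130:300,::-1],(0,0),fx=3,fy=3); b=cv2.resize(s[80:230,140:320,::-1],(0,0),fx=390/150,fy=390/150)
cv2.imwrite('pics/v1.png',cv2.hconcat([a[:,:400],b[:,:400]]))
E
```

```text
clock: 0.48
position: [0.2403, 0.5766, 0.2372]
ee_rot: [0.067, -3.141, 0.001]
force: [-0.2, 0.4, -0.3]
width: 1.001
gripper_force: 0.0
clock: 1.72
position: [0.627, 0.1699, 0.2374]
ee_rot: [0.06, -3.14, 0.0]
force: [0.8, 0.4, 0.3]
width: 0.998
gripper_force: 0.0
t 1.73 p [627.  169.9 237.4] yaw 92.2 tilt [-0.0006 -0.    ] w 91.6 gf 0.0 F [0.8 0.4 0.3] rz -0.0
[-1.   0.   0.4]
[-1.000e-01  0.000e+00  1.125e+02]
```

View pics/v1.png

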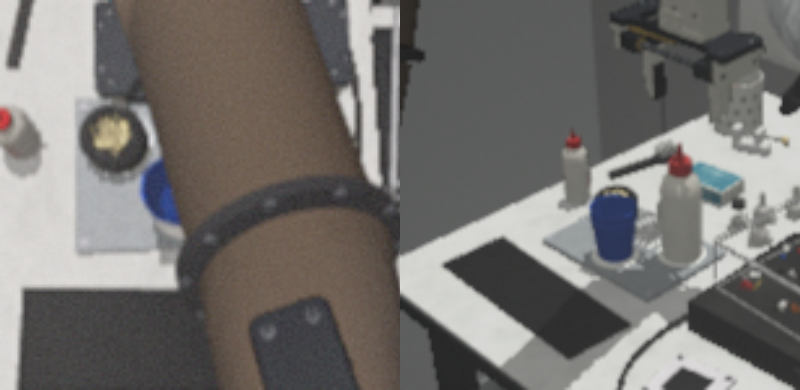

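```bash
python3 -m pendant '[-0.001,0,0.02,0,0,0,0.0918,0,0,0.02,0,0,0,0.0918,0,0,0.02,0,0,0,0.0918,0,0,0.02,0,0,0,0.0918,0,0,0.02,0,0,0,0.0918,0,0,0.0125,0,0,0,0.0918,0,0,0,0,0,0,0.0918]' 20
python3 -m pendant '[0,0,0,0,0,0,0.04,0,0,0,0,0,0,0.04,0,0,0,0,0,0,0.04,0,0,0,0,0,0,0.04,0,0,0,0,0,0,0.04,0,0,0,0,0,0,0.04]' 20
python3 go.py 92.2 .628 .170 .24
```

```text
clock: 2.7
position: [0.6264, 0.1712, 0.1243]
ee_rot: [0.06, -3.139, 0.001]
force: [-0.8, -0.1, -0.6]
width: 0.998
gripper_force: 0.0
clock: 3.45
position: [0.6273, 0.1712, 0.1254]
ee_rot: [-0.06, 3.141, -0.0]
force: [-0.2, -1.0, 1.9]
width: 0.565
gripper_force: 20.0
t 3.45 p [627.3 171.2 125.4] yaw 92.17 tilt [ 0.0004 -0.    ] w 51.9 gf 20.0 F [-0.2 -1.   1.9] rz -0.0
[  -0.7   -1.3 -114.6]
```

```bash
python3 -m pendant '[0,0,-0.01,0,0,0,0.04,0,0,-0.02,0,0,0,0.04,0,0,-0.03,0,0,0,0.04,0,0,-0.03,0,0,0,0.04,0,0,-0.02,0,0,0,0.04,0,0,0,0,0,0,0.04]' 25
python3 go.py 92.2 .431 .147 .235 .431 .147 .121
```

```text
clock: 4.2
position: [0.628, 0.1717, 0.2372]
ee_rot: [-0.06, 3.138, 0.002]
force: [0.7, -0.6, -3.1]
width: 0.568
gripper_force: 25.0
t 4.2 p [628.  171.7 237.2] yaw 92.19 tilt [0.0031 0.0012] w 52.1 gf 25.0 F [ 0.7 -0.6 -3.1] rz -0.0
[197.8 -17.1   1.5]
[ 4.00e-01 -1.00e-01  1.14e+02]
```

```bash
python3 -m pendant '[0.02,-0.002,0,0,0,0,0.04,0.035,-0.003,0,0,0,0,0.04,0.045,-0.004,0,0,0,0,0.04,0.045,-0.004,0,0,0,0,0.04,0.033,-0.003,0,0,0,0,0.04,0.02,-0.001,0,0,0,0,0.04,0,0,0,0,0,0,0.04]'
python3 -m pendant '[0,0,0.025,0,0,0,0.04,0,0,0.03,0,0,0,0.04,0,0,0.03,0,0,0,0.04,0,0,0.018,0,0,0,0.04,0,0,0,0,0,0,0.04]'
python3 go.py 92.2 .431 .147 .121
```

```text
clock: 5.08
position: [0.4283, 0.1466, 0.2346]
ee_rot: [0.061, -3.139, 0.001]
force: [0.3, 0.1, -1.9]
width: 0.564
gripper_force: 25.0
clock: 5.7
position: [0.4296, 0.1464, 0.1307]
ee_rot: [0.059, -3.138, 0.002]
force: [-0.7, -0.2, -3.0]
width: 0.562
gripper_force: 25.0
t 5.7 p [429.6 146.4 130.7] yaw 92.17 tilt [-0.0028 -0.0015] w 51.6 gf 25.0 F [-0.7 -0.2 -3. ] rz -0.001
[-1.4  0.6  9.7]
```

```bash
python3 -m pendant '[0,0,0.005,0,0,0,0.04,0,0,0.004,0,0,0,0.04,0,0,0.001,0,0,0,0.04,0,0,0,0,0,0,0.04]'
python3 -m pendant '[0,0,0,0,0,0,0.055,0,0,0,0,0,0,0.065,0,0,0,0,0,0,0.08,0,0,0,0,0,0,0.0918,0,0,-0.02,0,0,0,0.0918,0,0,-0.04,0,0,0,0.0918,0,0,-0.03,0,0,0,0.0918,0,0,0,0,0,0,0.0918]'
python3 go.py 92.2 .562 .232 .212 .562 .232 .059
```

```text
clock: 6.2
position: [0.4301, 0.1469, 0.1224]
ee_rot: [-0.06, 3.141, 0.0]
force: [-0.6, 0.4, -2.1]
width: 0.565
gripper_force: 25.0
clock: 7.2
position: [0.4312, 0.1474, 0.2143]
ee_rot: [-0.06, 3.137, 0.003]
force: [0.3, 0.1, -0.0]
width: 0.996
gripper_force: 0.0
t 7.2 p [431.2 147.4 214.3] yaw 92.19 tilt [0.004 0.002] w 91.4 gf 0.0 F [ 0.3  0.1 -0. ] rz -0.0
[-133.9   79.5    2.9]
[  0.6  -0.3 153. ]
```

```bash
python3 -m pendant '[-0.025,0.015,0,0,0,0,0.0918,-0.035,0.02,0,0,0,0,0.0918,-0.035,0.02,0,0,0,0,0.0918,-0.025,0.015,0,0,0,0,0.0918,-0.014,0.0095,0,0,0,0,0.0918,0,0,0.025,0,0,0,0.0918,0,0,0.035,0,0,0,0.0918,0,0,0.035,0,0,0,0.0918,0,0,0.0,0,0,0,0.0918]'
python3 go.py 92.2 .562 .232 .059
python3 - <<'E'
from h import *
s=snap('scene','s2.png'); cv2.imwrite('pics/v2.png',cv2.resize(s[80:230,140:320,::-1],(0,0),fx=4,fy=4))
E
```

```text
clock: 8.32
position: [0.5584, 0.2303, 0.1138]
ee_rot: [0.06, -3.135, 0.005]
force: [-0.1, -1.1, 0.1]
width: 1.0
gripper_force: 0.0
t 8.32 p [558.4 230.3 113.8] yaw 92.19 tilt [-0.0061 -0.0031] w 91.8 gf 0.0 F [-0.1 -1.1  0.1] rz -0.0
[-4.   1.8 54.8]
```

View pics/v2.png

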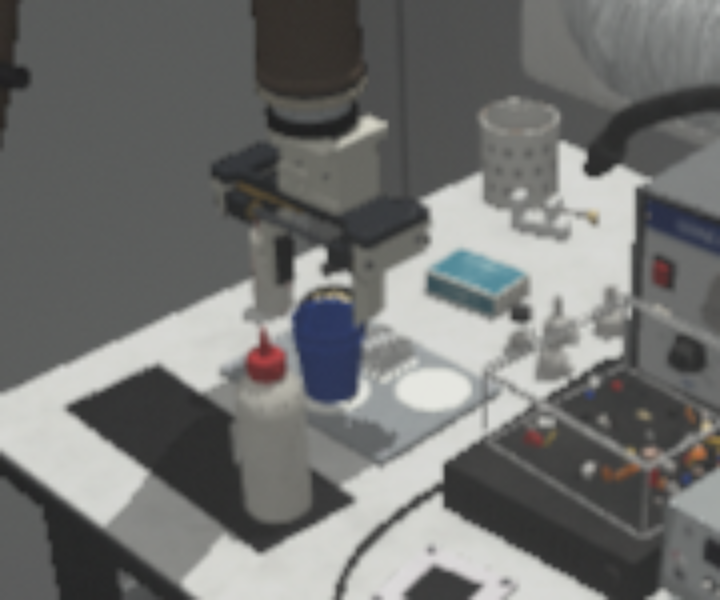

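```bash
python3 -m pendant '[-0.003,0.0015,0.01,0,0,0,0.0918,0,0,0.02,0,0,0,0.0918,0,0,0.015,0,0,0,0.0918,0,0,0.01,0,0,0,0.0918,0,0,0,0,0,0,0.0918,0,0,0,0,0,0,0.07,0,0,0,0,0,0,0.065,0,0,0,0,0,0,0.06,0,0,0,0,0,0,0.05,0,0,0,0,0,0,0.05]' 8
python3 -m pendant '[0,0,0,0,0,0,0.045,0,0,0,0,0,0,0.045,0,0,0,0,0,0,0.045,0,0,0,0,0,0,0.045]' 8
python3 go.py 92.2 .562 .232 .059
```

```text
clock: 9.62
position: [0.564, 0.2332, 0.0625]
ee_rot: [-0.06, 3.14, 0.001]
force: [0.6, 0.3, 2.3]
width: 0.672
gripper_force: 8.0
clock: 10.12
position: [0.5639, 0.2332, 0.0624]
ee_rot: [-0.06, 3.141, 0.0]
force: [0.3, 2.1, 4.5]
width: 0.667
gripper_force: 8.0
t 10.12 p [563.9 233.2  62.4] yaw 92.19 tilt [0.0004 0.0003] w 61.2 gf 8.0 F [0.3 2.1 4.5] rz -0.0
[ 2.  -1.1  3.4]
```

```bash
python3 -m pendant '[0,0,-0.01,0,0,0,0.045,0,0,-0.02,0,0,0,0.045,0,0,-0.025,0,0,0,0.045,0,0,-0.01,0,0,0,0.045,0,0,0,0,0,0,0.045]'
python3 go.py 92.2 .437 .347 .128 .437 .347 .058
```

```text
clock: 10.75
position: [0.564, 0.233, 0.1277]
ee_rot: [-0.06, 3.14, 0.001]
force: [-0.1, -0.6, -0.3]
width: 0.668
gripper_force: 8.0
t 10.75 p [564.  233.  127.7] yaw 92.18 tilt [0.0009 0.0004] w 61.3 gf 8.0 F [-0.1 -0.6 -0.3] rz -0.0
[122.5 118.8  -0.4]
[ 0.1 -0.  70. ]
```

```bash
python3 -m pendant '[0.015,0.015,0,0,0,0,0.045,0.03,0.03,0,0,0,0,0.045,0.035,0.035,0,0,0,0,0.045,0.03,0.025,0,0,0,0,0.045,0.0125,0.014,0,0,0,0,0.045,0,0,0,0,0,0,0.045,0,0,0.02,0,0,0,0.045,0,0,0.03,0,0,0,0.045,0,0,0.01,0,0,0,0.045,0,0,0,0,0,0,0.045]'
python3 go.py 92.2 .437 .347 .058
```

```text
clock: 12.0
position: [0.4374, 0.3461, 0.0668]
ee_rot: [0.057, -3.14, 0.002]
force: [0.2, 0.2, -0.9]
width: 0.666
gripper_force: 8.0
t 12.0 p [437.4 346.1  66.8] yaw 92.1 tilt [-0.0006 -0.0013] w 61.1 gf 8.0 F [ 0.2  0.2 -0.9] rz -0.002
[0.4 0.9 8.8]
```

```bash
python3 -m pendant '[0,0,0.005,0,0,0,0.045,0,0,0.004,0,0,0,0.045,0,0,0,0,0,0,0.045,0,0,0,0,0,0,0.065,0,0,0,0,0,0,0.08,0,0,0,0,0,0,0.0918,0,0,0,0,0,0,0.0918,0,0,-0.02,0,0,0,0.0918,0,0,-0.04,0,0,0,0.0918,0,0,-0.04,0,0,0,0.0918]'
python3 go.py 2.2 .621 .297 .158 .621 .297 .024
python3 - <<'E'
from h import *
print(np.round(observe()['joints'],2))
im=snap('top','t3.png'); s=snap('scene','s3.png')
cv2.imwrite('pics/v3.png',cv2.hconcat([cv2.resize(im[130:260,130:290,::-1],(400,325)),cv2.resize(s[80:230,140:324,::-1],(399,325))]))
E
```

```text
clock: 13.25
position: [0.4366, 0.347, 0.1592]
ee_rot: [0.06, -3.14, 0.001]
force: [0.9, 0.4, -0.9]
width: 1.002
gripper_force: 0.0
t 13.25 p [436.6 347.  159.2] yaw 92.19 tilt [-0.0005 -0.0005] w 92.0 gf 0.0 F [ 0.9  0.4 -0.9] rz 1.571
[-57.1 182.4   1.1]
[1.00e-01 1.00e-01 1.34e+02]
[-0.79  0.41  0.03  1.84 -0.02  0.9   0.86]
```

View pics/v3.png

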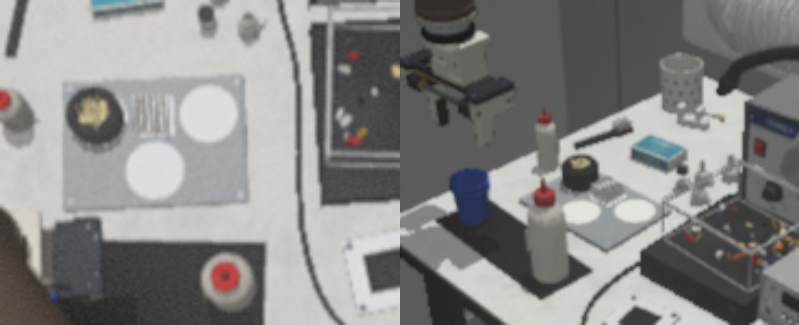

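```bash
cat > mk.py <<'E'
import sys; from h import *
t=cv2.imread(sys.argv[1]);F=4;T=cv2.resize(t,(0,0),fx=F,fy=F,interpolation=cv2.INTER_CUBIC)
g=cv2.GaussianBlur(cv2.cvtColor(T,cv2.COLOR_BGR2GRAY),(0,0),2)
cs,_=cv2.findContours((g>190).astype(np.uint8),cv2.RETR_LIST,cv2.CHAIN_APPROX_NONE)
for c in cs:
    A=cv2.contourArea(c)/F/F
    if 150<A<700:
        e=cv2.fitEllipse(c); m=(np.array(e[0])+.5)/F-.5
        if 150<m[0]<235 and 155<m[1]<215: print(A,np.round(m,2),np.round(np.array(e[1])/F,1),np.round(ray('top',*m,.008)*1000,1))
E
python3 mk.py pics/t3.png
python3 -m pendant '[0,0,0,0,0,0.1745,0.0918,0,0,0,0,0,0.1745,0.0918,0,0,0,0,0,0.1745,0.0918,0,0,0,0,0,0.1745,0.0918,0,0,0,0,0,0.1745,0.0918,0,0,0,0,0,0.1745,0.0918,0,0,0,0,0,0.1745,0.0918,0,0,0,0,0,0.1745,0.0918,0,0,0,0,0,0.175,0.0918]'
python3 go.py 2.2 .622 .297 .158 .622 .297 .024
```

```text
427.90625 [191.52 197.69] [23.1 23.6] [562.9 232.1   8. ]
416.71875 [212.95 175.04] [22.8 23.3] [628.2 171.4   8. ]
clock: 14.48
position: [0.4365, 0.347, 0.1576]
ee_rot: [2.185, 2.257, -0.001]
force: [0.7, -0.3, 0.1]
width: 1.0
gripper_force: 0.0
t 14.47 p [436.5 347.  157.6] yaw 1.84 tilt [-0.0004 -0.0006] w 91.8 gf 0.0 F [ 0.7 -0.3  0.1] rz -0.006
[-57.1 183.4  -0.4]
[1.00e-01 1.00e-01 1.34e+02]
```

```bash
python3 -m pendant '[-0.01,0.03,0,0,0,-0.006,0.0918,-0.015,0.045,0,0,0,0,0.0918,-0.015,0.05,0,0,0,0,0.0918,-0.012,0.04,0,0,0,0,0.0918,-0.005,0.02,0,0,0,0,0.0918,0,0,0,0,0,0,0.0918,0,0,0.025,0,0,0,0.0918,0,0,0.035,0,0,0,0.0918,0,0,0.01,0,0,0,0.0918,0,0,0,0,0,0,0.0918]'
python3 go.py 2.2 .6236 .297 .024
```

```text
clock: 15.72
position: [0.6232, 0.2986, 0.088]
ee_rot: [-2.171, -2.27, 0.002]
force: [-0.4, -0.0, -0.0]
width: 0.998
gripper_force: 0.0
t 15.72 p [623.2 298.6  88. ] yaw 2.55 tilt [-0.0012 -0.0004] w 91.6 gf 0.0 F [-0.4 -0.  -0. ] rz 0.006
[-1.6  0.4 64. ]
```

```bash
python3 -m pendant '[-0.0015,0,0.01,0,0,0.006,0.0918,0,0,0.02,0,0,0,0.0918,0,0,0.02,0,0,0,0.0918,0,0,0.01,0,0,0,0.0918,0,0,0.004,0,0,0,0.0918,0,0,0,0,0,0,0.0918]'
python3 -m pendant '[0,0,0,0,0,0,0.075,0,0,0,0,0,0,0.065,0,0,0,0,0,0,0.05,0,0,0,0,0,0,0.05,0,0,0,0,0,0,0.05,0,0,0,0,0,0,0.05]' 20
python3 go.py 2.2 .6236 .297 .024
```

```text
clock: 16.48
position: [0.6243, 0.2967, 0.0241]
ee_rot: [2.179, 2.263, -0.0]
force: [-0.1, 0.3, 0.4]
width: 1.001
gripper_force: 0.0
clock: 17.23
position: [0.6241, 0.2968, 0.0245]
ee_rot: [-2.179, -2.263, -0.0]
force: [-2.2, -0.4, 4.6]
width: 0.67
gripper_force: 20.0
t 17.23 p [624.1 296.8  24.5] yaw 2.17 tilt [-0.0001  0.0002] w 61.5 gf 20.0 F [-2.2 -0.4  4.6] rz -0.0
[ 0.2 -0.5  0.5]
```

```bash
python3 -m pendant '[0,0,-0.01,0,0,0,0.05,0,0,-0.02,0,0,0,0.05,0,0,-0.02,0,0,0,0.05,0,0,-0.01,0,0,0,0.05,0,0,0,0,0,0,0.05]'
python3 go.py 2.2 .434 .247 .084 .434 .247 .0205
```

```text
clock: 17.85
position: [0.6248, 0.2971, 0.0856]
ee_rot: [2.178, 2.263, 0.003]
force: [-0.4, -0.1, -2.2]
width: 0.67
gripper_force: 20.0
t 17.85 p [624.8 297.1  85.6] yaw 2.18 tilt [0.0019 0.0012] w 61.5 gf 20.0 F [-0.4 -0.1 -2.2] rz -0.0
[ -42.7 -192.6    1.2]
[-0.1 -0.1 63.5]
```

```bash
python3 -m pendant '[-0.004,-0.02,0,0,0,0,0.05,-0.009,-0.04,0,0,0,0,0.05,-0.01,-0.045,0,0,0,0,0.05,-0.01,-0.045,0,0,0,0,0.05,-0.007,-0.03,0,0,0,0,0.05,-0.0027,-0.0126,0,0,0,0,0.05,0,0,0,0,0,0,0.05,0,0,0.025,0,0,0,0.05,0,0,0.025,0,0,0,0.05,0,0,0,0,0,0,0.05]'
python3 go.py 2.2 .434 .247 .0205
```

```text
clock: 19.1
position: [0.4337, 0.2464, 0.0329]
ee_rot: [2.179, 2.262, -0.004]
force: [-0.7, -0.2, -1.6]
width: 0.671
gripper_force: 20.0
t 19.1 p [433.7 246.4  32.9] yaw 2.14 tilt [-0.0014 -0.0018] w 61.6 gf 20.0 F [-0.7 -0.2 -1.6] rz -0.001
[ 0.6  0.3 12.4]
```

```bash
python3 -m pendant '[0,0,0.007,0,0,0,0.05,0,0,0.005,0,0,0,0.05,0,0,0,0,0,0,0.05,0,0,0,0,0,0,0.068,0,0,0,0,0,0,0.08,0,0,0,0,0,0,0.0918,0,0,0,0,0,0,0.0918,0,0,-0.04,0,0,0,0.0918,0,0,-0.05,0,0,0,0.0918,0,0,-0.04,0,0,0,0.0918]'
python3 -m pendant '[0,0,0,0,0,-0.1745,0.0918,0,0,0,0,0,-0.1745,0.0918,0,0,0,0,0,-0.1745,0.0918,0,0,0,0,0,-0.1745,0.0918,0,0,0,0,0,-0.1745,0.0918,0,0,0,0,0,-0.1745,0.0918,0,0,0,0,0,-0.1745,0.0918,0,0,0,0,0,-0.1745,0.0918,0,0,0,0,0,-0.175,0.0918]'
python3 go.py 92.1 .6259 .2344 .15 .6259 .2344 .021
python3 - <<'E'
from h import *
im=snap('top','t4.png'); s=snap('scene','s4.png')
cv2.imwrite('pics/v4.png',cv2.hconcat([cv2.resize(im[130:260,130:290,::-1],(400,325)),cv2.resize(s[80:230,140:324,::-1],(399,325))]))
E
```

```text
clock: 20.35
position: [0.4335, 0.2467, 0.154]
ee_rot: [2.179, 2.263, 0.001]
force: [0.0, 0.7, 0.6]
width: 1.001
gripper_force: 0.0
clock: 21.48
position: [0.4332, 0.2466, 0.1522]
ee_rot: [0.069, -3.141, 0.0]
force: [-0.3, 0.2, 0.0]
width: 0.999
gripper_force: 0.0
t 21.48 p [433.2 246.6 152.2] yaw 92.5 tilt [-0.0001 -0.0001] w 91.7 gf 0.0 F [-0.3  0.2  0. ] rz 0.007
[-192.1  -19.3    2.2]
[ -0.   0. 129.]
```

View pics/v4.png

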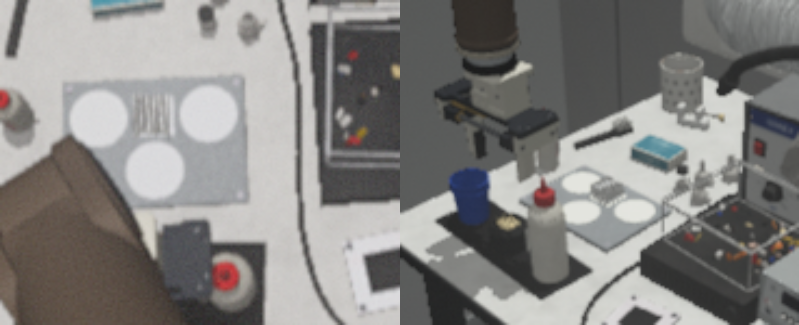

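```bash
python3 mk.py pics/t4.png; python3 -m pendant '[-0.02,-0.002,0,0,0,0.007,0.0918,-0.04,-0.004,0,0,0,0,0.0918,-0.05,-0.005,0,0,0,0,0.0918,-0.045,-0.005,0,0,0,0,0.0918,-0.027,-0.003,0,0,0,0,0.0918,-0.010,-0.0003,0,0,0,0,0.0918,0,0,0,0,0,0,0.0918,0,0,0.03,0,0,0,0.0918,0,0,0.04,0,0,0,0.0918,0,0,0.01,0,0,0,0.0918]'
python3 go.py 92.1 .6259 .2344 .021
```

```text
420.40625 [191.53 197.66] [22.8 23.5] [563.  232.1   8. ]
409.375 [169.08 176.92] [22.6 23.1] [624. 297.   8.]
410.0625 [212.94 175.05] [22.6 23.2] [628.2 171.4   8. ]
clock: 22.82
position: [0.6228, 0.2337, 0.0701]
ee_rot: [0.049, -3.137, 0.002]
force: [-0.9, 0.3, 0.4]
width: 1.0
gripper_force: 0.0
t 22.82 p [622.8 233.7  70.1] yaw 91.8 tilt [-0.0046 -0.0014] w 91.8 gf 0.0 F [-0.9  0.3  0.4] rz -0.005
[-3.3  0.7 49.1]
```

```bash
python3 -m pendant '[-0.002,0.0005,0.01,0,0,-0.003,0.0918,0,0,0.02,0,0,0,0.0918,0,0,0.013,0,0,0,0.0918,0,0,0.005,0,0,0,0.0918,0,0,0,0,0,0,0.0918,0,0,0,0,0,0,0.0918]'
python3 go.py 92.0 .6259 .2344 .021
```

```text
clock: 23.58
position: [0.6282, 0.2343, 0.0247]
ee_rot: [-0.053, 3.14, 0.001]
force: [0.7, 0.6, -0.3]
width: 0.999
gripper_force: 0.0
t 23.57 p [628.2 234.3  24.7] yaw 91.95 tilt [0.0008 0.0004] w 91.7 gf 0.0 F [ 0.7  0.6 -0.3] rz -0.001
[2.3 0.2 3.7]
```

```bash
python3 -m pendant '[0.0022,0,0.0035,0,0,0,0.08,0,0,0,0,0,0,0.065,0,0,0,0,0,0,0.05]'
python3 go.py 92.0 .6259 .2344 .021
python3 -m pendant '[0,0,0,0,0,0,0.044,0,0,0,0,0,0,0.04,0,0,0,0,0,0,0.03,0,0,0,0,0,0,0.03,0,0,0,0,0,0,0.03]' 15
python3 go.py 92.0 .6259 .2344 .021
```

```text
clock: 23.95
position: [0.6256, 0.2341, 0.0208]
ee_rot: [-0.054, 3.141, 0.0]
force: [0.0, 0.3, -0.1]
width: 0.719
gripper_force: 0.0
t 23.95 p [625.6 234.1  20.8] yaw 91.96 tilt [0.0001 0.0001] w 66.0 gf 0.0 F [ 0.   0.3 -0.1] rz -0.001
[-0.3  0.3 -0.2]
clock: 24.58
position: [0.6256, 0.2342, 0.0208]
ee_rot: [-0.054, 3.141, 0.0]
force: [0.0, 0.2, 0.9]
width: 0.429
gripper_force: 14.9
t 24.57 p [625.6 234.2  20.8] yaw 91.96 tilt [0.0001 0.0001] w 39.4 gf 14.9 F [0.  0.2 0.9] rz -0.001
[-0.3  0.2 -0.2]
```

```bash
python3 -m pendant '[0,0,-0.01,0,0,0,0.03,0,0,-0.03,0,0,0,0.03,0,0,-0.04,0,0,0,0.03,0,0,-0.045,0,0,0,0.03,0,0,-0.035,0,0,0,0.03,0,0,-0.02,0,0,-0.168,0.03,0,0,0,0,0,0,0.03]'
python3 go.py 101.62 .4466 -.0288 .2 .4466 -.0288 .0195
```

```text
clock: 25.45
position: [0.6266, 0.2342, 0.2031]
ee_rot: [-0.315, 3.122, 0.002]
force: [0.7, 0.0, -1.4]
width: 0.427
gripper_force: 14.9
t 25.45 p [626.6 234.2 203.1] yaw 101.52 tilt [0.0035 0.0018] w 39.2 gf 14.9 F [ 0.7  0.  -1.4] rz -0.002
[ 229.3 -221.4    2. ]
[  0.7  -0.2 180.5]
```

```bash
python3 -m pendant '[0.015,-0.015,0,0,0,-0.002,0.03,0.03,-0.03,0,0,0,0,0.03,0.04,-0.038,0,0,0,0,0.03,0.04,-0.038,0,0,0,0,0.03,0.04,-0.038,0,0,0,0,0.03,0.035,-0.034,0,0,0,0,0.03,0.02,-0.02,0,0,0,0,0.03,0.0095,-0.0085,0,0,0,0,0.03,0,0,0,0,0,0,0.03,0,0,0,0,0,0,0.03]'
python3 -m pendant '[0,0,0.03,0,0,0,0.03,0,0,0.04,0,0,0,0.03,0,0,0.03,0,0,0,0.03,0,0,0.02,0,0,0,0.03,0,0,0,0,0,0,0.03,0,0,0,0,0,0,0.03]'
python3 go.py 101.62 .4466 -.0288 .0195
python3 - <<'E'
from h import *
im=snap('top','t5.png'); s=snap('scene','s5.png')
cv2.imwrite('pics/v5.png',cv2.hconcat([cv2.resize(im[200:270,240:326,::-1],(400,325),interpolation=2),cv2.resize(s[180:270,195:305,::-1],(399,325),interpolation=2)]))
E
```

```text
clock: 26.7
position: [0.4464, -0.0281, 0.2006]
ee_rot: [-0.321, 3.125, 0.001]
force: [0.5, 0.6, -0.9]
width: 0.428
gripper_force: 14.9
clock: 27.45
position: [0.4465, -0.0288, 0.0812]
ee_rot: [-0.321, 3.124, 0.0]
force: [0.1, -0.4, -0.6]
width: 0.427
gripper_force: 14.9
t 27.45 p [446.5 -28.8  81.2] yaw 101.73 tilt [0.0006 0.0002] w 39.2 gf 14.9 F [ 0.1 -0.4 -0.6] rz 0.002
[-0.1 -0.1 61.7]
```

View pics/v5.png

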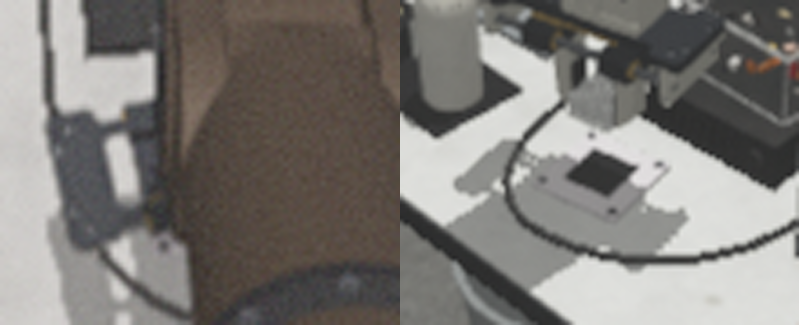

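```bash
python3 - <<'E'
from h import *
t=cv2.imread('pics/scene0.png');F=4
g=cv2.GaussianBlur(cv2.cvtColor(cv2.resize(t,(0,0),fx=F,fy=F,interpolation=cv2.INTER_CUBIC),cv2.COLOR_BGR2GRAY),(0,0),2)
cs,_=cv2.findContours((g<125).astype(np.uint8),cv2.RETR_LIST,cv2.CHAIN_APPROX_NONE)
for c in cs:
    A=cv2.contourArea(c)/16;m=c[:,0].mean(0)/F
    if 60<A<500 and 235<m[0]<270 and 215<m[1]<240:
        w=np.array([ray('scene',*((p+.5)/F-.5),.006)[:2]*1000 for p in c[:,0]],np.float32); print(A,m,cv2.minAreaRect(w))
E
python3 -m pendant '[0,0,0.015,0,0,0,0.03,0,0,0.02,0,0,0,0.03,0,0,0.014,0,0,0,0.03,0,0,0.005,0,0,0,0.03,0,0,0,0,0,0,0.03,0,0,0,0,0,0,0.03]'
python3 go.py 101.62 .4466 -.0288 .0195
```

```text
134.21875 [250.44267516 227.66082803] ((445.0463562011719, -29.191131591796875), (44.96368408203125, 44.79057693481445), 12.17702865600586)
clock: 28.3
position: [0.4461, -0.0293, 0.0272]
ee_rot: [-0.32, 3.124, 0.0]
force: [-0.4, 0.5, 0.2]
width: 0.427
gripper_force: 14.9
t 28.3 p [446.1 -29.3  27.2] yaw 101.69 tilt [0.0008 0.0001] w 39.2 gf 14.9 F [-0.4  0.5  0.2] rz 0.001
[-0.6  0.4  7.7]
```

```bash
python3 -m pendant '[0,0,0.004,0,0,-0.003,0.03,0,0,0.002,0,0,0,0.03,0,0,0.0013,0,0,0,0.03,0,0,0,0,0,0,0.03,0,0,0,0,0,0,0.03]'
python3 go.py 101.9 .4458 -.0290 .0190
```

```text
clock: 28.92
position: [0.4457, -0.0293, 0.0194]
ee_rot: [-0.325, 3.125, 0.0]
force: [0.2, -0.4, -0.1]
width: 0.425
gripper_force: 14.9
t 28.93 p [445.7 -29.3  19.4] yaw 101.87 tilt [0. 0.] w 39.0 gf 14.9 F [ 0.2 -0.4 -0.1] rz -0.001
[-0.1  0.3  0.4]
```

Lower the last half mm, open gently and rise straight up, then look.

```bash
python3 -m pendant '[0,0,0.0006,0,0,0,0.03,0,0,0,0,0,0,0.03,0,0,0,0,0,0,0.042,0,0,0,0,0,0,0.05,0,0,0,0,0,0,0.06,0,0,0,0,0,0,0.07,0,0,-0.02,0,0,0,0.07,0,0,-0.04,0,0,0,0.07,0,0,-0.05,0,0,0,0.07,0,0,-0.05,0,0,0,0.07]'
python3 -m pendant '[0,0,-0.03,0,0,0.164,0.0918,0,0.04,0,0,0,0,0.0918,0,0.06,0,0,0,0,0.0918,0,0.06,0,0,0,0,0.0918,0,0.06,0,0,0,0,0.0918,0,0.04,0,0,0,0,0.0918,0,0,0,0,0,0,0.0918]'
python3 go.py 2.2 .434 .247 .15
python3 - <<'E'
from h import *
im=snap('top','t6.png'); s=snap('scene','s6.png')
cv2.imwrite('pics/v6.png',cv2.hconcat([cv2.resize(im[215:260,257:312,::-1],(397,325),interpolation=2),cv2.resize(s[205:250,222:277,::-1],(397,325),interpolation=2)]))
E
```

```text
clock: 30.18
position: [0.4453, -0.0294, 0.1804]
ee_rot: [0.325, -3.124, 0.0]
force: [1.2, 0.7, -0.3]
width: 0.764
gripper_force: 0.0
clock: 31.05
position: [0.4336, 0.234, 0.2087]
ee_rot: [0.076, -3.14, -0.002]
force: [-0.9, -0.5, 0.1]
width: 0.998
gripper_force: 0.0
t 31.05 p [433.6 234.  208.7] yaw 92.79 tilt [-0.0003  0.0012] w 91.6 gf 0.0 F [-0.9 -0.5  0.1] rz -1.56
[-12.9  -0.9  58.7]
```

View pics/v6.png

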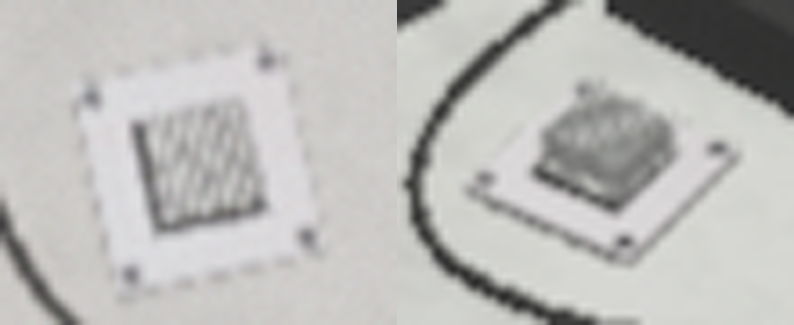

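```bash
python3 - <<'E'
from h import *
c0=np.array([.4458,-.029]);a=np.radians(11.9);X=np.array([np.cos(a),np.sin(a)]);Y=np.array([-X[1],X[0]])
for n,f in(('scene','s6'),('top','t6')):
    g=cv2.cvtColor(cv2.imread(f'pics/{f}.png'),cv2.COLOR_BGR2GRAY).astype(np.float32)
    for nm,d,l in(('-x',-X,Y),('-y',-Y,X),('+y',Y,X)):
        pr=[]
        for r in range(12,34,1):
            v=[]
            for s in range(-12,13,3):
                w=c0+d*r/1000+l*s/1000;u=proj(n,[*w,.006]); v.append(cv2.getRectSubPix(g,(1,1),tuple(map(float,u)))[0,0])
            pr.append(int(np.mean(v)))
        print(n,nm,'from 12mm',pr)
E
```

```text
scene -x from 12mm [146, 150, 151, 149, 143, 134, 123, 113, 106, 107, 114, 130, 147, 165, 180, 193, 203, 210, 213, 215, 215, 215]
scene -y from 12mm [125, 125, 126, 128, 131, 132, 132, 130, 130, 133, 140, 153, 169, 186, 198, 207, 212, 214, 214, 214, 214, 213]
scene +y from 12mm [141, 143, 145, 146, 147, 147, 145, 143, 141, 139, 139, 141, 144, 148, 152, 157, 161, 166, 171, 179, 186, 194]
top -x from 12mm [180, 179, 175, 167, 157, 145, 132, 125, 129, 144, 163, 181, 197, 208, 214, 217, 218, 218, 217, 217, 217, 217]
top -y from 12mm [175, 175, 172, 170, 172, 175, 175, 172, 173, 177, 184, 192, 201, 209, 214, 215, 216, 216, 216, 216, 216, 216]
top +y from 12mm [182, 179, 178, 178, 172, 160, 144, 130, 122, 125, 142, 165, 187, 204, 213, 218, 219, 219, 218, 218, 217, 217]
```

```bash
python3 -m pendant '[0,0,0,0,0,0.176,0.0918,0,0,0,0,0,0.176,0.0918,0,0,0,0,0,0.176,0.0918,0,0,0,0,0,0.176,0.0918,0,0,0,0,0,0.176,0.0918,0,0,0,0,0,0.176,0.0918,0,0,0,0,0,0.176,0.0918,0,0,0,0,0,0.176,0.0918,0,0,0,0,0,0.176,0.0918,0,0,0,0,0,0,0.0918]'
python3 go.py 2.0 .4337 .2467 .19 .4337 .2467 .0205
```

```text
clock: 32.4
position: [0.4347, 0.2289, 0.2089]
ee_rot: [2.189, 2.253, -0.0]
force: [-0.7, 0.1, 0.4]
width: 1.0
gripper_force: 0.0
t 32.4 p [434.7 228.9 208.9] yaw 1.65 tilt [-0.     -0.0004] w 91.8 gf 0.0 F [-0.7  0.1  0.4] rz -0.006
[17.9 -0.4 18.9]
[1.000e-01 0.000e+00 1.695e+02]
```

```bash
python3 -m pendant '[0.01,0,0.01,0,0,-0.006,0.0918,0.0078,-0.0004,0.02,0,0,0,0.0918,0,0,0.04,0,0,0,0.0918,0,0,0.04,0,0,0,0.0918,0,0,0.03,0,0,0,0.0918,0,0,0.02,0,0,0,0.0918,0,0,0,0,0,0,0.0918]'
python3 go.py 2.0 .4337 .2467 .0205
```

```text
clock: 33.28
position: [0.4324, 0.2476, 0.0471]
ee_rot: [-2.178, -2.263, 0.005]
force: [-0.4, -0.1, 0.5]
width: 1.003
gripper_force: 0.0
t 33.27 p [432.4 247.6  47.1] yaw 2.19 tilt [-0.0029 -0.0019] w 92.1 gf 0.0 F [-0.4 -0.1  0.5] rz 0.003
[-0.9  1.4 26.6]
```

```bash
python3 -m pendant '[-0.0005,0.0007,0.013,0,0,0,0.0918,0,0,0.01,0,0,0,0.0918,0,0,0.0035,0,0,0,0.0918,0,0,0,0,0,0,0.0918,0,0,0,0,0,0,0.075,0,0,0,0,0,0,0.065,0,0,0,0,0,0,0.05,0,0,0,0,0,0,0.05,0,0,0,0,0,0,0.05,0,0,0,0,0,0,0.05]' 20
python3 go.py 2.0 .4337 .2467 .0205
python3 -m pendant '[0,0,-0.01,0,0,0,0.05,0,0,-0.02,0,0,0,0.05,0,0,-0.02,0,0,0,0.05,0,0,-0.015,0,0,0,0.05,0,0,0,0,0,0,0.05]'
python3 go.py 2.0 .624 .297 .086 .624 .297 .0255
```

```text
clock: 34.52
position: [0.4343, 0.2478, 0.0225]
ee_rot: [-2.181, -2.261, -0.0]
force: [-1.2, -0.1, 3.7]
width: 0.67
gripper_force: 20.0
t 34.52 p [434.3 247.8  22.5] yaw 2.06 tilt [0.0001 0.0002] w 61.5 gf 20.0 F [-1.2 -0.1  3.7] rz 0.001
[-1.1 -0.7  2. ]
clock: 35.15
position: [0.4349, 0.2482, 0.0884]
ee_rot: [2.181, 2.261, 0.003]
force: [0.8, -0.5, -1.6]
width: 0.668
gripper_force: 20.0
t 35.15 p [434.9 248.2  88.4] yaw 2.06 tilt [0.0017 0.0014] w 61.3 gf 20.0 F [ 0.8 -0.5 -1.6] rz 0.001
[ 42.2 190.7   2.8]
[-0.1 -0.1 60.5]
```

```bash
python3 -m pendant '[0.004,0.02,0,0,0,0,0.05,0.009,0.04,0,0,0,0,0.05,0.01,0.045,0,0,0,0,0.05,0.01,0.045,0,0,0,0,0.05,0.007,0.03,0,0,0,0,0.05,0.003,0.0107,0,0,0,0,0.05,0,0,0.02,0,0,0,0.05,0,0,0.025,0,0,0,0.05,0,0,0,0,0,0,0.05,0,0,0,0,0,0,0.05]'
python3 go.py 2.0 .624 .298 .028
```

```text
clock: 36.4
position: [0.6226, 0.2975, 0.0424]
ee_rot: [-2.181, -2.261, 0.001]
force: [-0.5, 0.5, -1.8]
width: 0.671
gripper_force: 20.0
t 36.4 p [622.6 297.5  42.4] yaw 2.07 tilt [-0.0006 -0.0001] w 61.6 gf 20.0 F [-0.5  0.5 -1.8] rz 0.001
[ 0.4  1.4 14.4]
```

```bash
python3 -m pendant '[0.0003,0.001,0.008,0,0,0,0.05,0,0,0.004,0,0,0,0.05,0,0,0.0015,0,0,0,0.05,0,0,0,0,0,0,0.05]'
python3 go.py 2.0 .624 .298 .0275
```

```text
clock: 36.9
position: [0.6243, 0.2979, 0.0288]
ee_rot: [2.181, 2.261, 0.0]
force: [0.4, 0.9, -1.6]
width: 0.675
gripper_force: 20.0
t 36.9 p [624.3 297.9  28.8] yaw 2.06 tilt [0. 0.] w 61.9 gf 20.0 F [ 0.4  0.9 -1.6] rz 0.001
[ 0.1 -0.3  1.3]
```

```bash
python3 -m pendant '[0,0,0.001,0,0,0,0.05,0,0,0,0,0,0,0.05,0,0,0,0,0,0,0.065,0,0,0,0,0,0,0.075,0,0,0,0,0,0,0.0918,0,0,0,0,0,0,0.0918,0,0,-0.03,0,0,0,0.0918,0,0,-0.05,0,0,0,0.0918,0,0,-0.05,0,0,0,0.0918,0,0,0,0,0,0,0.0918]'
python3 -m pendant '[0,0,0,0,0,-0.175,0.0918,0,0,0,0,0,-0.175,0.0918,0,0,0,0,0,-0.175,0.0918,0,0,0,0,0,-0.175,0.0918,0,0,0,0,0,-0.175,0.0918,0,0,0,0,0,-0.175,0.0918,0,0,0,0,0,-0.175,0.0918,0,0,0,0,0,-0.175,0.0918,0,0,0,0,0,-0.170,0.0918,0,0,0,0,0,0,0.0918]'
python3 go.py 92.0 .437 .347 .158 .437 .347 .059
```

```text
clock: 38.15
position: [0.6269, 0.2989, 0.1628]
ee_rot: [2.18, 2.259, 0.012]
force: [0.6, -0.4, -0.6]
width: 0.998
gripper_force: 0.0
clock: 39.4
position: [0.624, 0.2975, 0.157]
ee_rot: [0.053, -3.14, 0.0]
force: [0.6, 0.9, -1.0]
width: 1.001
gripper_force: 0.0
t 39.4 p [624.  297.5 157. ] yaw 91.94 tilt [-0.0013 -0.0001] w 91.9 gf 0.0 F [ 0.6  0.9 -1. ] rz -0.001
[185.2  56.   -0.8]
[-0.1  0.  99. ]
```

```bash
python3 -m pendant '[0.02,0.006,0,0,0,0,0.0918,0.04,0.012,0,0,0,0,0.0918,0.045,0.014,0,0,0,0,0.0918,0.045,0.014,0,0,0,0,0.0918,0.025,0.007,0,0,0,0,0.0918,0.0105,0.003,0,0,0,0,0.0918,0,0,0,0,0,0,0.0918,0,0,0.02,0,0,0,0.0918,0,0,0.03,0,0,0,0.0918,0,0,0,0,0,0,0.0918]'
python3 go.py 92.0 .437 .347 .0585
python3 - <<'E'
from h import *
s=snap('scene','s7.png'); cv2.imwrite('pics/v7.png',cv2.resize(s[80:230,130:310,::-1],(0,0),fx=4,fy=4))
E
```

```text
clock: 40.65
position: [0.4373, 0.3455, 0.1059]
ee_rot: [0.051, -3.139, 0.005]
force: [0.4, -0.4, -0.0]
width: 1.002
gripper_force: 0.0
t 40.65 p [437.3 345.5 105.9] yaw 91.85 tilt [-0.0026 -0.0031] w 92.0 gf 0.0 F [ 0.4 -0.4 -0. ] rz -0.003
[ 0.1  1.6 47.4]
```

View pics/v7.png

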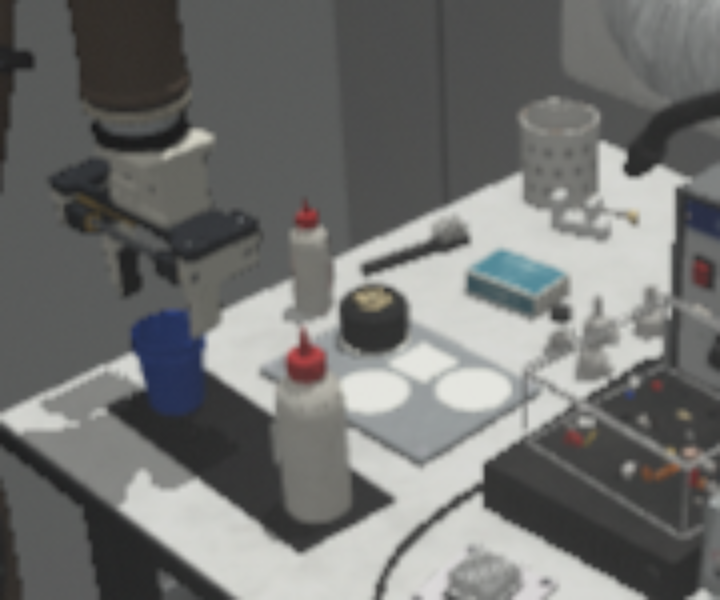

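```bash
python3 -m pendant '[0,0.001,0.015,0,0,0,0.0918,0,0,0.018,0,0,0,0.0918,0,0,0.01,0,0,0,0.0918,0,0,0.003,0,0,0,0.0918,0,0,0,0,0,0,0.0918,0,0,0,0,0,0,0.07,0,0,0,0,0,0,0.06,0,0,0,0,0,0,0.05,0,0,0,0,0,0,0.045,0,0,0,0,0,0,0.045]' 8
python3 -m pendant '[0,0,0,0,0,0,0.045,0,0,0,0,0,0,0.045,0,0,0,0,0,0,0.045]' 8
python3 go.py 92.0 .437 .347 .0585
python3 -m pendant '[0,0,-0.01,0,0,0,0.045,0,0,-0.02,0,0,0,0.045,0,0,-0.03,0,0,0,0.045,0,0,-0.02,0,0,0,0.045,0,0,0,0,0,0,0.045]'
python3 go.py 92.0 .5638 .2323 .138 .5638 .2323 .064
```

```text
clock: 41.95
position: [0.437, 0.3484, 0.062]
ee_rot: [-0.055, 3.141, 0.0]
force: [0.1, 0.2, 3.4]
width: 0.672
gripper_force: 8.0
clock: 42.32
position: [0.437, 0.3484, 0.062]
ee_rot: [-0.055, 3.141, 0.0]
force: [-0.6, -1.1, 3.7]
width: 0.67
gripper_force: 8.0
t 42.33 p [437.  348.4  62. ] yaw 92.01 tilt [0.0003 0.0002] w 61.5 gf 8.0 F [-0.6 -1.1  3.7] rz 0.0
[ 0.1 -1.4  3.5]
clock: 42.95
position: [0.4376, 0.3491, 0.1436]
ee_rot: [-0.055, 3.139, 0.003]
force: [-0.8, -0.0, -1.3]
width: 0.67
gripper_force: 8.0
t 42.95 p [437.6 349.1 143.6] yaw 92.01 tilt [0.0024 0.0022] w 61.5 gf 8.0 F [-0.8 -0.  -1.3] rz 0.0
[-122.  -121.1    5.6]
[ 0.2 -0.2 74. ]
```

```bash
python3 -m pendant '[-0.015,-0.015,0,0,0,0,0.045,-0.03,-0.03,0,0,0,0,0.045,-0.035,-0.035,0,0,0,0,0.045,-0.03,-0.03,0,0,0,0,0.045,-0.012,-0.0115,0,0,0,0,0.045,0,0,0,0,0,0,0.045,0,0,0.025,0,0,0,0.045,0,0,0.03,0,0,0,0.045,0,0,0.01,0,0,0,0.045,0,0,0,0,0,0,0.045]'
python3 go.py 92.0 .5638 .2323 .067
```

```text
clock: 44.2
position: [0.562, 0.2323, 0.0765]
ee_rot: [0.058, -3.14, -0.0]
force: [-0.3, -0.1, 0.2]
width: 0.669
gripper_force: 8.0
t 44.2 p [562.  232.3  76.5] yaw 92.11 tilt [-0.0014  0.    ] w 61.5 gf 8.0 F [-0.3 -0.1  0.2] rz 0.002
[-1.8 -0.1  9.5]
```

```bash
python3 -m pendant '[-0.001,0,0.005,0,0,0,0.045,0,0,0.003,0,0,0,0.045,0,0,0.001,0,0,0,0.045,0,0,0,0,0,0,0.045]'
python3 go.py 92.0 .5638 .2323 .067
```

```text
clock: 44.7
position: [0.5642, 0.2312, 0.068]
ee_rot: [-0.055, 3.141, 0.0]
force: [-0.2, 0.3, 0.2]
width: 0.673
gripper_force: 8.0
t 44.7 p [564.2 231.2  68. ] yaw 92.0 tilt [0.0002 0.0001] w 61.8 gf 8.0 F [-0.2  0.3  0.2] rz 0.0
[0.3 1.1 1. ]
```

```bash
python3 -m pendant '[0,0.001,0.0008,0,0,0,0.045,0,0,0,0,0,0,0.045,0,0,0,0,0,0,0.065,0,0,0,0,0,0,0.08,0,0,0,0,0,0,0.0918,0,0,0,0,0,0,0.0918,0,0,-0.03,0,0,0,0.0918,0,0,-0.05,0,0,0,0.0918,0,0,-0.05,0,0,0,0.0918,0,0,-0.03,0,0,0,0.0918]'
python3 go.py 92.0 .4305 .147 .225 .4305 .147 .121
```

```text
clock: 45.95
position: [0.5647, 0.2326, 0.2299]
ee_rot: [-0.055, 3.138, 0.002]
force: [-0.2, 0.8, 0.1]
width: 1.0
gripper_force: 0.0
t 45.95 p [564.7 232.6 229.9] yaw 92.01 tilt [0.0028 0.0015] w 91.8 gf 0.0 F [-0.2  0.8  0.1] rz 0.0
[137.1 -80.9   4.4]
[ 3.00e-01 -1.00e-01  1.04e+02]
```

```bash
python3 -m pendant '[0.02,-0.012,0,0,0,0,0.0918,0.03,-0.018,0,0,0,0,0.0918,0.035,-0.021,0,0,0,0,0.0918,0.03,-0.018,0,0,0,0,0.0918,0.0195,-0.012,0,0,0,0,0.0918,0,0,0,0,0,0,0.0918,0,0,0.02,0,0,0,0.0918,0,0,0.03,0,0,0,0.0918,0,0,0,0,0,0,0.0918,0,0,0,0,0,0,0.0918]'
python3 go.py 92.0 .4302 .147 .1205
```

```text
clock: 47.2
position: [0.4333, 0.1471, 0.1778]
ee_rot: [-0.056, 3.14, 0.001]
force: [1.5, -0.1, 0.4]
width: 0.999
gripper_force: 0.0
t 47.2 p [433.3 147.1 177.8] yaw 92.03 tilt [0.0006 0.0005] w 91.7 gf 0.0 F [ 1.5 -0.1  0.4] rz 0.0
[ 3.1 -0.1 57.3]
```

```bash
python3 -m pendant '[0.0025,0,0.015,0,0,0,0.0918,0,0,0.02,0,0,0,0.0918,0,0,0.015,0,0,0,0.0918,0,0,0.0055,0,0,0,0.0918,0,0,0,0,0,0,0.0918,0,0,0,0,0,0,0.0918]'
python3 go.py 92.0 .4302 .147 .1205
python3 -m pendant '[0,0,0,0,0,0,0.07,0,0,0,0,0,0,0.055,0,0,0,0,0,0,0.04,0,0,0,0,0,0,0.04,0,0,0,0,0,0,0.04,0,0,0,0,0,0,0.04]' 25
python3 go.py 92.0 .4302 .147 .1205
```

```text
clock: 47.95
position: [0.4305, 0.1468, 0.1223]
ee_rot: [-0.055, 3.14, 0.001]
force: [0.7, 0.0, 0.0]
width: 1.002
gripper_force: 0.0
t 47.95 p [430.5 146.8 122.3] yaw 92.01 tilt [0.0012 0.0006] w 92.0 gf 0.0 F [0.7 0.  0. ] rz 0.0
[0.3 0.3 1.8]
clock: 48.7
position: [0.43, 0.1464, 0.1215]
ee_rot: [0.055, -3.141, 0.0]
force: [-0.1, -0.7, 0.5]
width: 0.563
gripper_force: 25.0
t 48.7 p [430.  146.4 121.5] yaw 92.01 tilt [-0. -0.] w 51.6 gf 25.0 F [-0.1 -0.7  0.5] rz 0.0
[-0.2  0.6  1. ]
```

```bash
python3 -m pendant '[0,0,-0.01,0,0,0,0.04,0,0,-0.025,0,0,0,0.04,0,0,-0.035,0,0,0,0.04,0,0,-0.03,0,0,0,0.04,0,0,-0.015,0,0,0,0.04,0,0,0,0,0,0,0.04]'
python3 go.py 92.0 .6278 .1714 .236 .6278 .1714 .1265
python3 -m pendant '[-0.02,0.002,0,0,0,0,0.04,-0.035,0.003,0,0,0,0,0.04,-0.045,0.004,0,0,0,0,0.04,-0.045,0.004,0,0,0,0,0.04,-0.033,0.003,0,0,0,0,0.04,-0.019,0.002,0,0,0,0,0.04,0,0,0,0,0,0,0.04,0,0,0,0,0,0,0.04]'
python3 go.py 92.0 .6278 .1714 .1265
```

```text
clock: 49.45
position: [0.4303, 0.1466, 0.2371]
ee_rot: [-0.055, 3.14, 0.001]
force: [-0.8, -0.1, -1.9]
width: 0.564
gripper_force: 25.0
t 49.45 p [430.3 146.6 237.1] yaw 92.01 tilt [0.0015 0.0006] w 51.8 gf 25.0 F [-0.8 -0.1 -1.9] rz 0.0
[-198.2   17.9    1.5]
[ 2.000e-01 -1.000e-01  1.095e+02]
clock: 50.45
position: [0.6251, 0.1713, 0.2353]
ee_rot: [0.055, -3.139, 0.001]
force: [-0.3, 0.9, -1.8]
width: 0.562
gripper_force: 25.0
t 50.45 p [625.1 171.3 235.3] yaw 92.02 tilt [-0.0024 -0.0006] w 51.6 gf 25.0 F [-0.3  0.9 -1.8] rz 0.0
[-3.000e+00  1.000e-01  1.088e+02]
```

```bash
python3 -m pendant '[-0.002,0,0.02,0,0,0,0.04,0,0,0.03,0,0,0,0.04,0,0,0.03,0,0,0,0.04,0,0,0.015,0,0,0,0.04,0,0,0.008,0,0,0,0.04,0,0,0,0,0,0,0.04,0,0,0,0,0,0,0.04]'
python3 go.py 92.0 .6278 .1714 .1265
```

```text
clock: 51.32
position: [0.6288, 0.1717, 0.1346]
ee_rot: [-0.055, 3.139, 0.001]
force: [-0.6, 0.9, -2.1]
width: 0.563
gripper_force: 25.0
t 51.33 p [628.8 171.7 134.6] yaw 92.01 tilt [0.0016 0.0006] w 51.7 gf 25.0 F [-0.6  0.9 -2.1] rz 0.0
[ 1.1 -0.3  8.1]
```

```bash
python3 -m pendant '[0.0005,0,0.004,0,0,0,0.04,0,0,0.003,0,0,0,0.04,0,0,0.001,0,0,0,0.04,0,0,0,0,0,0,0.04,0,0,0,0,0,0,0.04]'
python3 go.py 92.0 .6278 .1714 .1265
```

```text
clock: 51.95
position: [0.6284, 0.1715, 0.1266]
ee_rot: [-0.055, 3.139, 0.001]
force: [-0.9, -0.6, 5.4]
width: 0.564
gripper_force: 25.0
t 51.95 p [628.4 171.5 126.6] yaw 92.0 tilt [0.0017 0.0004] w 51.7 gf 25.0 F [-0.9 -0.6  5.4] rz -0.0
[ 0.6 -0.   0.1]
```

Contact with the board (5 N); release, rise and move the arm back clear for a last look.

```bash
python3 -m pendant '[0,0,0,0,0,0,0.055,0,0,0,0,0,0,0.065,0,0,0,0,0,0,0.08,0,0,0,0,0,0,0.0918,0,0,-0.02,0,0,0,0.0918,0,0,-0.04,0,0,0,0.0918,0,0,-0.05,0,0,0,0.0918,0,0,-0.03,0,0,0,0.0918,0,0,0,0,0,0,0.0918]'
python3 -m pendant '[0.03,0.04,0,0,0,0,0.0918,0.037,0.042,0,0,0,0,0.0918,0.037,0.042,0,0,0,0,0.0918,0.037,0.042,0,0,0,0,0.0918,0.037,0.042,0,0,0,0,0.0918,0.037,0.042,0,0,0,0,0.0918,0.037,0.042,0,0,0,0,0.0918,0.037,0.042,0,0,0,0,0.0918,0.037,0.042,0,0,0,0,0.0918,0,0,0,0,0,0,0.0918]'
sed 's#pics/top0.png#pics/t8.png#' m.py > m8.py
python3 - <<'E'
from h import *
im=snap('top','t8.png'); s=snap('scene','s8.png')
cv2.imwrite('pics/v8.png',cv2.hconcat([cv2.resize(im[130:260,120:310,::-1],(400,274)),cv2.resize(s[100:260,150:350,::-1],(342,274))]))
E
python3 m8.py | grep -v -e pad -e mat; echo before; python3 m.py | grep -v -e pad -e mat
```

```text
clock: 53.08
position: [0.629, 0.1719, 0.2685]
ee_rot: [-0.055, 3.136, 0.003]
force: [-0.2, 0.0, -0.1]
width: 0.999
gripper_force: 0.0
clock: 54.32
position: [0.2831, 0.5389, 0.2642]
ee_rot: [0.068, -3.137, -0.0]
force: [0.3, -0.2, 0.2]
width: 0.995
gripper_force: 0.0
board ctr [595.2 232.8] size [145.  205.3] ang 2.04
cup enc [188.28692627 191.86734009] 9.664990425109863 rim? [0.56586098 0.23256495]
cap [209.77827454 163.66967773] 5.499461650848389 [0.62913686 0.17055451]
cap [129.58059692 169.27720642] 3.5069446563720703 [0.61618561 0.37860215]
tip [166.33755493 173.27197266] 6.840701103210449 [0.62608866 0.29873256] [0.62974639 0.30139748]
before
board ctr [595.1 232.8] size [145.3 205.4] ang 2.18
cup enc [187.625 191.875] 9.708269119262695 rim? [0.56585839 0.23434744]
cap [210.20365906 164.00701904] 5.5080342292785645 [0.62822126 0.16944265]
cap [129.52687073 169.3493042 ] 3.501748561859131 [0.6159947  0.37873459]
tip [166.625 174.125] 6.864789962768555 [0.62364161 0.29788094] [0.62727021 0.30053573]
```

View pics/v8.png

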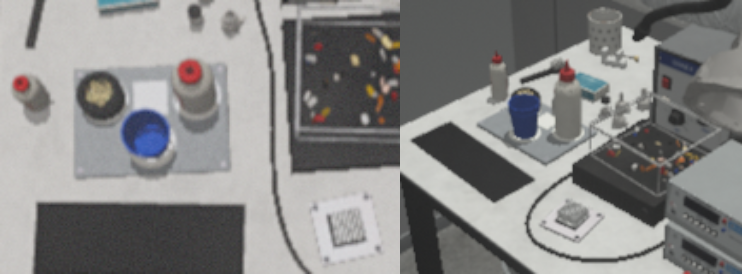

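The picture shows the bottle, beaker and tip cleaner upright on their own marks, within about 2 mm of the start. The heat sink is fins up on the pad, and the vial and screwdriver have not been moved.

```bash
python3 -m pendant '[0,0,0,0,0,0,0.0918,0,0,0,0,0,0,0.0918]' >/dev/null; python3 -c "
from cell import sign_off; print(sign_off())"
```

```text
the job is handed in; nothing more can be done
None
```

The job is handed in at about 55 s: the heat sink sits fins up on the plate's pad, centred to within about 2 mm, and the bottle, beaker and tip cleaner stand upright on their original marks, each within about 2.5 mm of where it started.

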